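# Stand up the tilting gas panel

### The arm

A 7-joint arm with a two-finger parallel gripper is mounted at the origin on the work surface. World frame = base frame: x ahead of the robot, y to its left, z up, the work surface at z = 0. Lengths are in m, angles in rad, forces in N, time in s.
With the tool pointing down it reaches from about 0.425 to 0.925 m from the base axis. Payload 6.8 kg.
Tool frame: the origin (TCP) lies on the centre line of the jaws, within the pads' length; the fingertips stand 17 mm ahead of it and the grasp point (between the pads) lies 2 mm behind it; z points along the fingers, x is the direction in which the jaws open and shut, and the axes are right-handed (so a half turn about z gives the same grasp; the last joint's range is limited). The gripper opens to 85 mm and grips with 20 to 120 N. Pads are 22 mm wide; open, the fingers measure 114 mm over their backs; the gripper's body (76 mm by 85 mm) begins 54 mm behind the grasp point. The pads swing forward as they close: fully open they stand 13 mm farther back than shut.
Start: joints at [-1.217, 0.477, 0.022, 1.555, -0.011, 1.109, -0.083], TCP at [0.301, 0.604, 0.214] pointing down, gripper open.
Joint ranges: [-2.96, 2.96], [-0.34, 2.1], [-1.41, 1.46], [0.24, 2.44], [-1.37, 4.51], [0.17, 1.92], [-2.96, 2.96]. Speed limits (rad/s): [2.39, 2.39, 3.14, 3.14, 3.14, 3.14, 3.14].

### API

Orientations are given as a unit quaternion [w, x, y, z].
In Python, from station import status, read_camera, camera_model, bot gives the robot as it stands.
- The arm moves only by the tool arm_command, never from a script. Its argument "series" is a list of rows, each a list of 3 entries, a list of its own where there are three numbers: the finger opening in mm, from 0 to 85.4, then the shift along the tool's x, y, z in mm, then the turn about the tool's z in rad. In form: [[gripper, [dx, dy, dz], roll], ...]. A call has 1 to 8 rows; each row is the pose to reach, as a shift and turn from the pose commanded when the call began, along the tool's axes at that moment; what a row does not reach only later rows make up. A row lasts 1/8 s, in which the tool goes at most 62.5 mm and 10.7 degrees, less where a joint would pass 70% of its speed; a pose out of reach is approached as far as the arm can. A call with a gripper value outside its range is refused whole. The fingers move at their own pace and stop on an object; "squeeze" is the grip in N (left out, the last holds). Time passes only in rows, so rows that repeat a pose let the fingers close. It gives the time, the measured TCP pose, the force and the opening at its end, in the units of the state.
- status.get_obs(): the state, without advancing time (a new reading comes with each control period).
- read_camera(name): name is "side" or "top" or "wrist"; returns the picture (420x560x3 uint8, blue, green, red); there is no depth.
- camera_model(name): a dict with "fov_y" (degrees; the focal length in pixels is half the picture's height over the tangent of half this angle, whatever the lens; pixels are square), "cx", "cy" (the principal point, pixels), "R" (3x3) and "t" (3): a world point X has camera coordinates R X + t. Camera axes: x right, y down, z forward; pixel columns grow to the right and rows downward; lengths in m; the calibration is good to about 2 mm. A picture is of the moment at which its call begins: read the wrist's pose just before it. camera_model takes no time and is no camera call; for the wrist camera it gives the pose at the moment of the call.
- bot.hand_in(): hands the job in, once; it reports no verdict.
The state is a dict: "t": time; "q": joint angles; "joint_vel": joint speeds; "joint_torque": joint torques, N m; "eef_pos": TCP position; "tool_rot": TCP orientation; "contact_force": force on the tool from outside, world axes, zero at the start; "torque": the same for the moment, N m; "gripper_width": opening from 0.0 (shut) to 1.0 (fully open).
Only numpy, scipy, OpenCV 4.12 (cv2) and the standard library are available. Lean on these libraries where they do the work, as an engineer would, in place of code of your own. Each camera call takes 0.05 s, during which the arm holds its last target.

### The job

Get the tilting gas-panel frame ready for a colleague to adjust its foot: push the sprung locking plunger at the side of its shoe fully down, which drives the catch out of the way, then flip the folded prop leg over its centre so that it swings fully down in front. Then take the frame by its top bar, bring it upright and keep holding it there: it tips back if let go, so the program finishes while still holding the bar. Leave the other things on the bench where they are.

Things in the scene. Friction and masses are not known exactly. Their poses are not given: they have to be found in the camera images.
- stand: Grey cast shoe bolted to the bench, 170 x 170 x 12 mm, with two bearing blocks. Origin: underside, on the bench, straight below the hub axis. Its x axis points to the back (the side the frame leans to, roughly away from the robot), y to its left along the hub axis, z up. Lengths below are in this frame.
- hub (a point): Middle of the hub axis (horizontal, along the shoe's y), 45 mm over the bench; the frame turns about it.
- frame (a joint): Tilt of the frame about the hub: 0 = upright, positive = leaning back (to shoe +x); stops at 0.32 (where it starts) and -0.15. A hub spring and its weight always tip it back: about 2 N at the bar when upright, 3 N at the start. Upright means within 0.06 rad. Until the plunger has been pushed the catch blocks it, springily: do not force it.
- panel_top (a point): Middle of the top edge of the green panel with gauges, which sits in the frame between two upright aluminium tubes (16 mm across, at y = +75 and -75 mm), 67 mm below the top bar's centre line. The frame, leg and bar turn together about the hub.
- top_bar: Round steel bar across the top of the frame, 18 mm thick, 166 mm long along the shoe's y. Origin: its middle, 210 mm from the hub axis, straight above it when the frame is upright. It is free underneath between the tubes, so it can be gripped from above; it can also roll freely in its end sockets.
- leg (a joint): Angle of the prop leg (kickstand) about its pivot, relative to the frame: 0 = folded up (start), grows as it swings forward over the top (towards shoe -x) and down; 2.74 = fully down, at its stop. Its weight (250 g) makes it fall back to 0 below about 0.42 (leg pointing straight up) and on down beyond that. 1 to 2 N at its foot moves it. Fully down means above 2.6.
- leg_pivot (a point): Centre of the leg at its pivot, on the frame's right side (shoe y = -115 mm), 100 mm from the hub axis (145 mm over the bench when upright). The leg swings in the upright plane shoe y = -115 mm.
- leg_foot (a point): Centre of the rubber cross bar (14 mm thick, 54 mm long along the shoe's y) at the end of the leg, 140 mm from the pivot. The leg is a 12 mm steel rod. Folded up it points up and leans back (0.1 rad more than the frame) and can be pushed forward from its back side. Down, it hangs 15 mm clear of the bench.
- plunger (a joint): Travel of the sprung locking plunger: 0 = up (start), 0.030 = fully down (m). It moves straight down and springs back when let go; it takes about 6 N at the top and 11 N at the bottom. Fully down means above 0.026.
- catch (a joint): Travel of the steel catch under the plunger: 0 = up (start, its tongue blocks the frame), 0.030 = fully down (m). The plunger drives it down; it stays down by friction when the plunger springs back. Frame free: above 0.020.
- plunger_top (a point): Centre of the top face of the plunger's black cap (36 mm across), at the left of the shoe (x = -30, y = 150 mm), 150 mm over the bench when up, 120 mm when fully down.
- vial_a: Glass vial with black cap, 28 mm across, 70 mm tall, standing; origin under its centre. Leave alone.
- vial_b: Another such vial with a paper label. Leave alone.
- wrench: Wrench 160 mm long lying on the bench, origin at its middle. Leave alone.
- screwdriver: Screwdriver 170 mm long lying on the bench, origin at its middle. Leave alone.
- beaker: Glass beaker 70 mm across, 90 mm tall; origin under its centre. Leave alone.
- solvent_bottle: Amber bottle 72 mm across, 170 mm tall; origin under its centre. Leave alone.
- fittings_tray: Grey divided tray 160 x 120 x 35 mm; origin under its centre. Leave alone.

How it is judged:
On the way, in this order (a step that is already met when the one before it is completed fails the run):
1. the locking plunger is pushed fully down while the leg is still folded (value of joint plunger above 0.026 m and value of joint leg below 0.6 rad), for 0.1 s.
2. the prop leg is flipped fully down while the frame still leans back (value of joint leg above 2.6 rad and value of joint frame above 0.15 rad), for 0.2 s.
3. the frame is held upright by its top bar (value of joint frame between -0.06 and 0.06 rad and contact force between the fingers and top_bar above 1 N), for 0.2 s.
At the end, for the whole second after the job is handed in: The plunger has been pushed fully down (over 26 mm of 30) and the catch is down (over 20 mm), the leg is fully down (over 2.6 rad of 2.74), and the gripper still holds the top bar (over 1 N) with the frame still and upright within 0.06 rad (all of step 3 and velocity of joint frame between -0.1 and 0.1 rad/s and value of joint leg above 2.6 rad and value of joint catch above 0.02 m); the arm keeps its last pose, push and grip.
It fails at once if a bystander was moved by more than 30 mm (distance of any of vial_a, vial_b, wrench, screwdriver, beaker, solvent_bottle, fittings_tray from where it was at the start of the episode above 0.03 m).
It also fails if it takes over 58 s, if anything falls off the work surface, if the arm or the gripper's body presses on something with over 40 N, if the wrist force passes 120 N, or if a joint passes its speed limit or range.

## Working session

There is one attempt and no reset: what is moved stays moved. The work goes in short steps, Python scripts to look and compute and a tool call to move; the robot and the scene stay as the last step left them, time stands still between calls to the robot, and variables do not carry over. Pictures are saved under pics/ and viewed, and the job is handed in when it is done.

Besides the shell and the picture viewer there is one more tool, called after "Request:" as name(argument=value, ...), one argument or row to a line, values as JSON. arm_command: Moves the arm, as the interface text tells. Its arguments: {"type":"object","properties":{"series":{"type":"array"},"squeeze":{"type":"number"}},"required":["series"]}

```bash
ls; mkdir -p pics
python3 - <<'E'
from station import status, read_camera, camera_model, bot
import cv2,json
o=status.get_obs(); print({k:o[k] for k in ('t','eef_pos','tool_rot','gripper_width','contact_force')})
for n in ('side','top','wrist'):
    cv2.imwrite(f'pics/{n}0.png',read_camera(n)); m=camera_model(n); print(n,m)
E
```

```text
pics
{'t': 0.0, 'eef_pos': array([0.30049201, 0.6037442 , 0.21264737]), 'tool_rot': array([ 5.13475453e-04,  8.50147838e-01,  5.26543332e-01, -7.13577952e-04]), 'gripper_width': 1.0008860612579311, 'contact_force': array([ 0.237202  , -0.35870188, -0.19411304])}
side {'fov_y': 45.30633001800615, 'cx': 283.0779974459803, 'cy': 205.33612566212852, 'R': array([[ 0.99942286, -0.0279902 ,  0.01924845],
       [-0.00417399, -0.66352422, -0.74814316],
       [ 0.03371248,  0.74763103, -0.66325811]]), 't': array([-0.52374311,  0.10290342,  1.75570316])}
top {'fov_y': 42.3884650661663, 'cx': 277.22331708894535, 'cy': 207.29608480107416, 'R': array([[-0.00351392, -0.99992801,  0.0114728 ],
       [-0.99187686,  0.00202635, -0.12718562],
       [ 0.12715321, -0.01182652, -0.99181258]]), 't': array([-0.04628603,  0.53415806,  1.47018044])}
wrist {'fov_y': 64.06860987931283, 'cx': 282.5489456035872, 'cy': 213.40836422111437, 'R': array([[ 0.44517571,  0.89544224, -0.0013337 ],
       [ 0.84987751, -0.42205286,  0.31556236],
       [ 0.28200498, -0.14161418, -0.9489039 ]]), 't': array([-0.6743077 , -0.04192296,  0.38012614])}
```

View pics/side0.png

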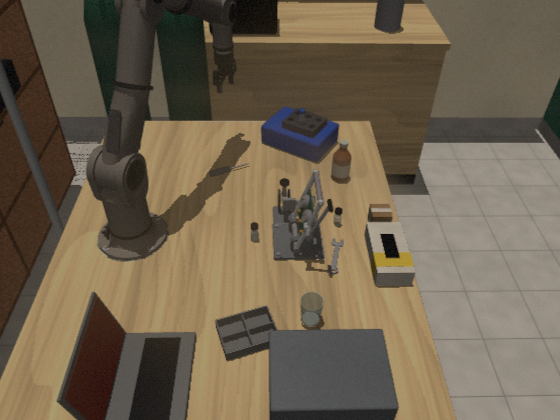

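View pics/top0.png

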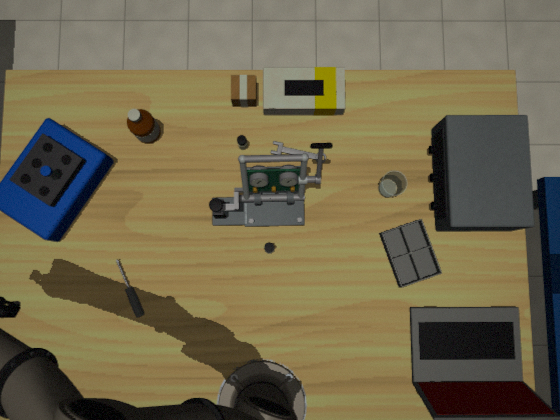

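View pics/wrist0.png

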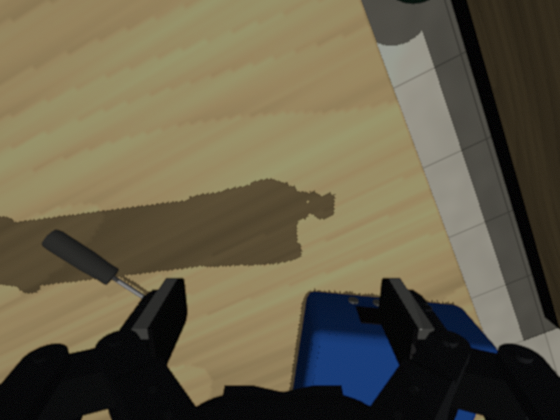

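The top view shows the stand near (272,195), plunger cap near (217,206), top bar near (275,158) and leg foot near (321,146). I'll zoom in to measure these.

Run:
```python
import cv2
i=cv2.imread('pics/top0.png')[125:245,200:345]; cv2.imwrite('pics/topz.png',cv2.resize(i,None,fx=5,fy=5,interpolation=cv2.INTER_CUBIC))
i=cv2.imread('pics/side0.png')[160:280,230:375]; cv2.imwrite('pics/sidez.png',cv2.resize(i,None,fx=5,fy=5,interpolation=cv2.INTER_CUBIC))
```

```text
(no output)
```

View pics/topz.png

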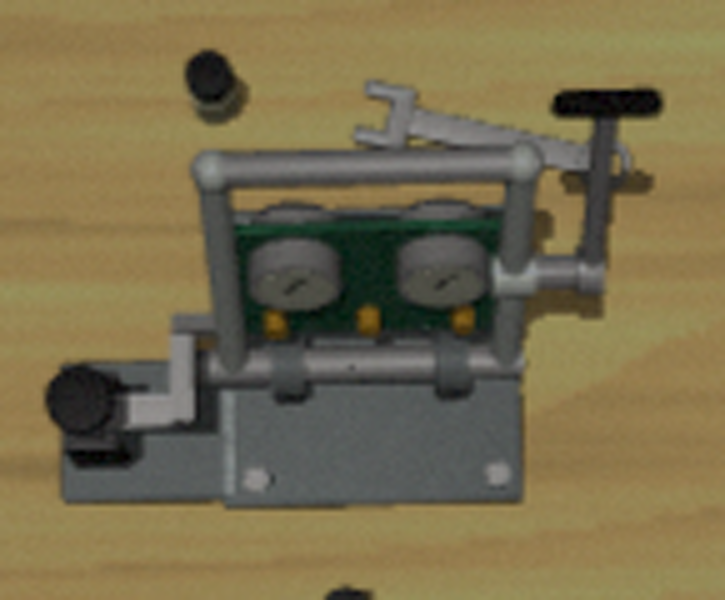

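View pics/sidez.png

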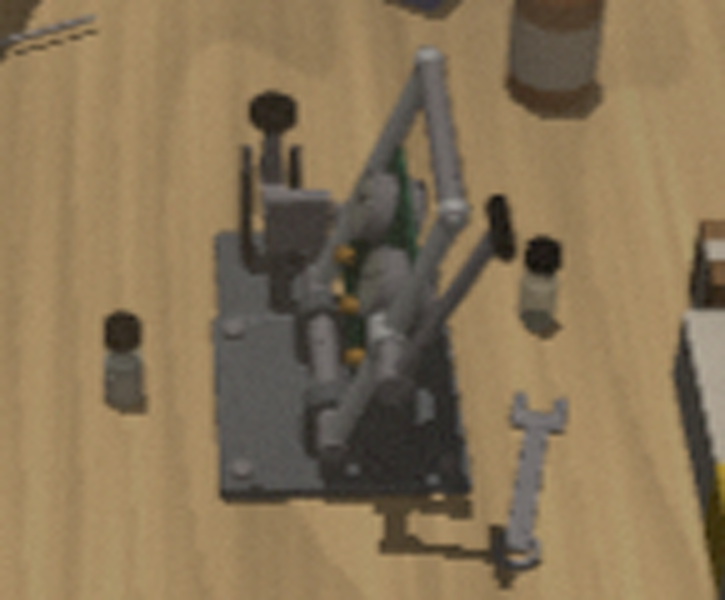

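Key pixels in zoomed coordinates (5x, offsets 200,125 and 230,160):

| Point | Top view | Side view |
|---|---|---|
| Bar ends | (208,168), (524,160) | (428,55), (454,210) |
| Foot | (607,102) | (500,227) |
| Cap | (82,400) | (273,108) |

Next I'll cast rays, triangulate and fit the shoe pose.

```bash
cat > h.py <<'E'
import numpy as np, cv2
from station import status, read_camera, camera_model, bot
from scipy.spatial.transform import Rotation as Ro
def K(m,h=420):
    f=h/2/np.tan(np.radians(m['fov_y'])/2); return np.array([[f,0,m['cx']],[0,f,m['cy']],[0,0,1]])
def P(m): return K(m)@np.c_[m['R'],m['t']]
def proj(m,X):
    X=np.atleast_2d(X); p=(P(m)@np.c_[X,np.ones(len(X))].T).T; return p[:,:2]/p[:,2:]
def onplane(m,uv,z):
    d=m['R'].T@np.linalg.solve(K(m),[uv[0],uv[1],1]); c=-m['R'].T@m['t']; return c+d*(z-c[2])/d[2]
def tri(m1,u1,m2,u2):
    X=cv2.triangulatePoints(P(m1),P(m2),np.array(u1,float).reshape(2,1),np.array(u2,float).reshape(2,1))[:,0]; return X[:3]/X[3]
def tool():
    o=status.get_obs(); q=o['tool_rot']; return o, np.array(o['eef_pos']), Ro.from_quat([q[1],q[2],q[3],q[0]]).as_matrix()
E
python3 - <<'E'
from h import *
from scipy.optimize import least_squares
T=camera_model('top');S=camera_model('side')
z=lambda p,ox,oy:[(p[0]+.5)/5-.5+ox,(p[1]+.5)/5-.5+oy]
pt=[z(p,200,125) for p in [(208,168),(524,160),(607,102),(82,400)]]
ps=[z(p,230,160) for p in [(428,55),(454,210),(500,227),(273,108)]]
mod=np.array([[66.05,83,244.3],[66.05,-83,244.3],[88.6,-115,267.7],[-30,150,150]])/1000
for a,b in zip(pt,ps): print(tri(T,a,S,b).round(4))
def W(x): 
    c,s=np.cos(x[2]),np.sin(x[2]); return mod@np.array([[c,-s,0],[s,c,0],[0,0,1]]).T+[x[0],x[1],0]
f=lambda x: np.r_[(proj(T,W(x))-pt).ravel(),(proj(S,W(x))-ps).ravel()]
r=least_squares(f,[.6,0,0],loss='soft_l1'); print(r.x,r.fun.reshape(-1,2).round(2)); print(W(r.x).round(4))
for p in [(524,500),(225,505)]: print('shoe front corner',onplane(T,z(p,200,125),.012).round(4))
print('vials etc', onplane(T,(242,140),.07),onplane(T,(269,247),.07))
o,p,R=tool(); print(R.round(3))
E
```

```text
[0.6255 0.041  0.2493]
[ 0.6297 -0.1112  0.2478]
[ 0.6529 -0.1497  0.2682]
[0.5274 0.1105 0.1491]
[ 0.56176128 -0.03736091  0.02845112] [[-2.58  0.54]
 [ 2.91  0.16]
 [ 0.01 -0.06]
 [-0.52 -0.39]
 [-0.2  -0.02]
 [ 0.28  2.45]
 [ 0.42  0.1 ]
 [-0.2  -0.39]]
[[ 0.6254  0.0475  0.2443]
 [ 0.6301 -0.1184  0.2443]
 [ 0.6536 -0.1498  0.2677]
 [ 0.5275  0.1117  0.15  ]]
shoe front corner [ 0.4877 -0.1242  0.012 ]
shoe front corner [0.4853 0.0437 0.012 ]
vials etc [0.71648077 0.04899378 0.07      ] [ 0.42198509 -0.02487916  0.07      ]
[[ 0.446  0.895 -0.001]
 [ 0.895 -0.446 -0.001]
 [-0.001  0.    -1.   ]]
```

Residuals are under about 0.5 px, apart from the bar ends, which are the tube centres at ±75. The shoe pose is about (0.562, -0.037), yaw 0.028. The cap is at (0.527, 0.111, 0.150). I'll move above the cap with the fingers shut.

Request:
arm_command(
  series=[
    [0, [0, 0, -60], 0],
    [0, [-40, 50, -90], 0.15],
    [0, [-80, 100, -90], 0.3],
    [0, [-120, 150, -90], 0.45],
    [0, [-160, 200, -90], 0.6],
    [0, [-200, 250, -90], 0.75],
    [0, [-240, 300, -90], 0.9],
    [0, [-280, 350, -90], 1.08],
  ],
)

```text
t: 1.15
eef_pos: [0.4827, 0.2109, 0.3036]
tool_rot: [-0.0, 1.0, 0.012, 0.0]
contact_force: [0.6, 0.3, 0.6]
gripper_width: -0.002
```

```bash
cat > g.py <<'E'
import sys; from h import *
def go(x,y,z):
    o,p,R=tool(); d=R.T@(np.array([x,y,z])-p)*1000
    roll=np.arctan2(R[1,0],R[0,0])-.028
    print('t',o['t'],'p',p.round(4),'F',np.round(o['contact_force'],1),'w',round(o['gripper_width'],3),'-> d',d.round(1),'roll',round(roll,3),'q',np.round(o['q'],2))
def shoe(x,y,z,yaw=.028,o=(.5617,-.0374)):
    c,s=np.cos(yaw),np.sin(yaw); return (o[0]+c*x-s*y,o[1]+s*x+c*y,z)
if __name__=='__main__': go(*map(float,sys.argv[1:4]))
E
python3 g.py .5274 .111 .18
```

```text
t 1.15 p [0.4827 0.2109 0.3036] F [0.6 0.3 0.6] w -0.002 -> d [ 42.3 100.9 123.6] roll -0.004 q [-0.86  0.15  0.38  1.81 -0.06  1.19 -0.44]
```

Request:
arm_command(
  series=[
    [0, [20, 50, 0], 0],
    [0, [42, 101, 0], 0],
    [0, [42, 101, 40], 0],
    [0, [42, 101, 80], 0],
    [0, [42, 101, 115], 0],
    [0, [42, 101, 122], 0],
    [0, [42, 101, 122], 0],
  ],
)

```text
t: 2.02
eef_pos: [0.5274, 0.1131, 0.182]
tool_rot: [0.0, 1.0, 0.014, 0.0]
contact_force: [-0.0, -0.1, 0.5]
gripper_width: 0.003
```

```bash
python3 g.py .5274 .111 .137
python3 - <<'E'
from h import *
a=read_camera('wrist'); b=read_camera('side')[160:280,230:375]
cv2.imwrite('pics/w1.png',a); cv2.imwrite('pics/s1.png',cv2.resize(b,None,fx=5,fy=5,interpolation=cv2.INTER_CUBIC))
E
```

```text
t 2.025 p [0.5274 0.1131 0.182 ] F [-0.  -0.1  0.5] w 0.003 -> d [-0.1  2.1 45. ] roll 0.001 q [-0.68  0.3   0.44  1.94 -0.16  0.93 -0.14]
```

View pics/w1.png

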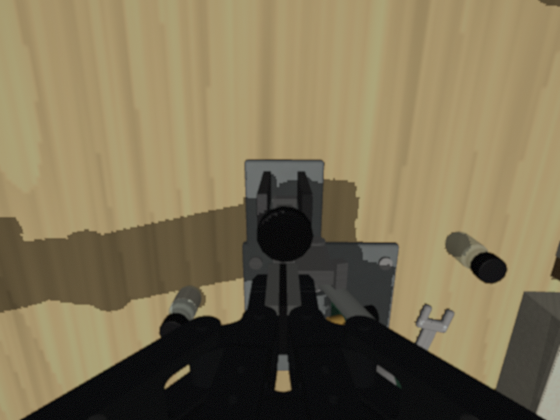

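View pics/s1.png

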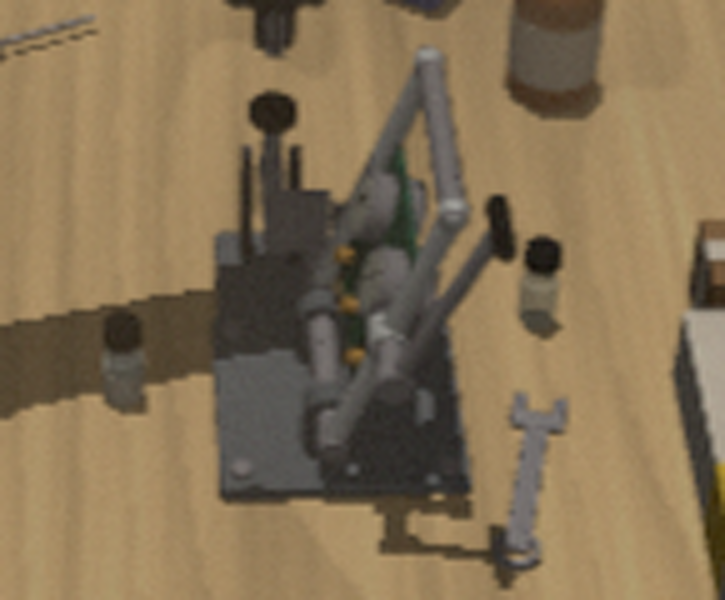

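The wrist view shows the cap centre at (285,234). In the side view the tip (273,50, zoomed) looks further from the cap (273,108, zoomed) than I expected, so I'll check the projections.

Run:
```python
from h import *
o,p,R=tool(); S=camera_model('side');T=camera_model('top');W=camera_model('wrist')
z=lambda uv:((uv-[230,160]+.5)*5-.5).round(0)
print('tip',z(proj(S,p+[0,0,-.017])),'cap',z(proj(S,[.5274,.111,.15])))
print('wrist cap ray z=.15',onplane(W,(285,234),.15),'tip in wrist',proj(W,p+[0,0,-.017]),'cap pred',proj(W,[.5274,.111,.15]))
```

```text
tip [[273.  87.]] cap [[272. 107.]]
wrist cap ray z=.15 [0.53033067 0.116576   0.15      ] tip in wrist [[281.49186665 249.44765675]] cap pred [[280.02685647 242.17670498]]
```

The tip appears about 25 mm higher than the model predicts, so I'll go down in steps and watch the force.

Request:
arm_command(
  series=[
    [0, [0, 1, 8], 0],
    [0, [0, 2, 16], 0],
    [0, [0, 2, 24], 0],
    [0, [0, 2, 24], 0],
  ],
)

```text
t: 2.62
eef_pos: [0.5267, 0.1109, 0.1567]
tool_rot: [0.0, 1.0, 0.014, -0.001]
contact_force: [-0.1, 0.0, 0.7]
gripper_width: -0.001
```

```bash
python3 g.py .5274 .111 .137
python3 - <<'E'
from h import *
a=read_camera('wrist'); b=read_camera('side')[160:280,230:375]
cv2.imwrite('pics/w2.png',a); cv2.imwrite('pics/s2.png',cv2.resize(b,None,fx=5,fy=5,interpolation=cv2.INTER_CUBIC))
E
```

```text
t 2.625 p [0.5267 0.1109 0.1567] F [-0.1  0.   0.7] w -0.001 -> d [ 0.8 -0.1 19.7] roll 0.001 q [-0.67  0.34  0.43  1.96 -0.18  0.88 -0.12]
```

View pics/s2.png

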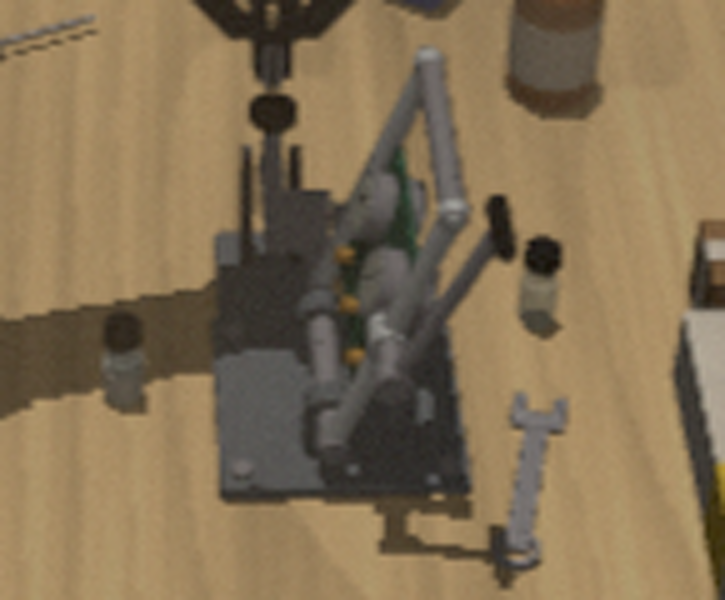

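View pics/w2.png

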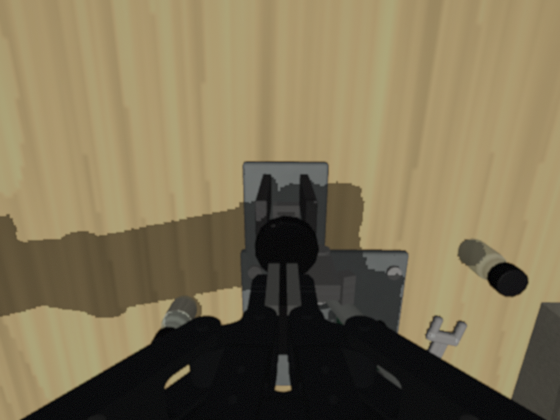

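Run:
```python
from h import *
o,p,R=tool(); S=camera_model('side');W=camera_model('wrist');T=camera_model('top')
print(p,'tip',tri(W,(284,263),S,(284.1,176.2)),'cap',tri(W,(286,243),S,(284.1,181.3)))
b=read_camera('top')[125:245,200:345];cv2.imwrite('pics/t2.png',cv2.resize(b,None,fx=5,fy=5,interpolation=cv2.INTER_CUBIC))
```

```text
[0.52724902 0.11107205 0.15747651] tip [0.52786768 0.11592044 0.16718474] cap [0.52858538 0.11665427 0.14386087]
```

View pics/t2.png

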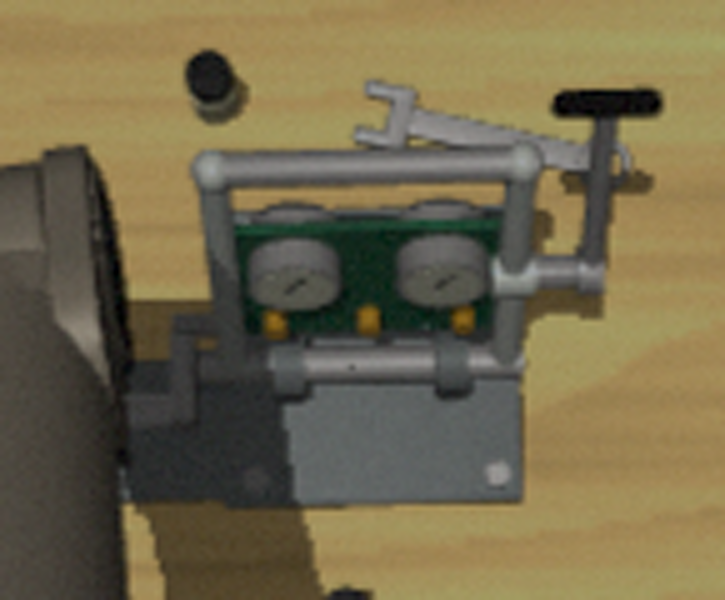

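Triangulation puts the tip roughly 20 mm above the cap and laterally on it, so I'll keep descending with force checks.

Request:
arm_command(
  series=[
    [0, [0, 0, 5], 0],
    [0, [0, 0, 10], 0],
    [0, [0, 0, 14], 0],
    [0, [0, 0, 14], 0],
  ],
)

```text
t: 3.28
eef_pos: [0.527, 0.111, 0.1431]
tool_rot: [0.0, 1.0, 0.014, -0.0]
contact_force: [0.2, 0.1, 0.4]
gripper_width: -0.0
```

```bash
python3 g.py .5274 .111 .137
python3 - <<'E'
from h import *
a=read_camera('wrist'); b=read_camera('side')[160:280,230:375]
cv2.imwrite('pics/w3.png',a); cv2.imwrite('pics/s3.png',cv2.resize(b,None,fx=5,fy=5,interpolation=cv2.INTER_CUBIC))
E
```

```text
t 3.275 p [0.527  0.111  0.1431] F [0.2 0.1 0.4] w -0.0 -> d [0.4 0.  6.1] roll 0.001 q [-0.66  0.36  0.42  1.97 -0.19  0.85 -0.11]
```

View pics/s3.png

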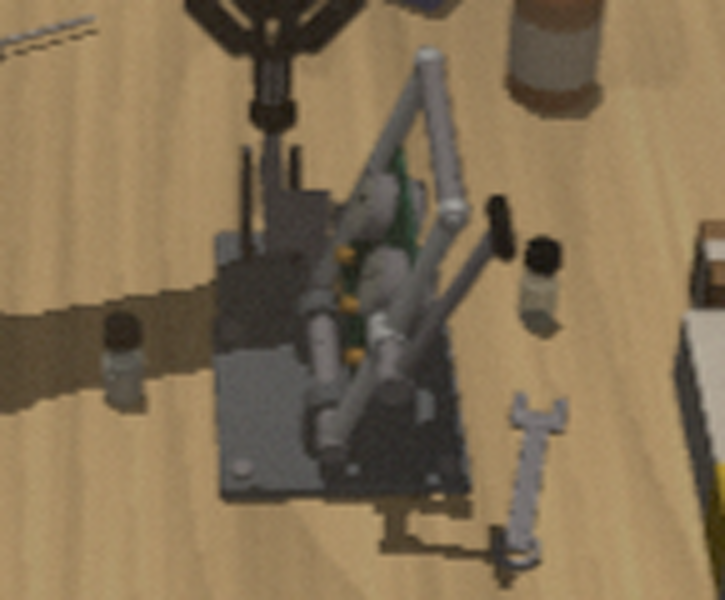

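Request:
arm_command(
  series=[
    [0, [0, 0, 3], 0],
    [0, [0, 0, 6], 0],
    [0, [0, 0, 6], 0],
  ],
)

```text
t: 3.75
eef_pos: [0.527, 0.1111, 0.1373]
tool_rot: [0.0, 1.0, 0.014, -0.0]
contact_force: [-0.1, 0.3, 0.5]
gripper_width: -0.0
```

Request:
arm_command(
  series=[
    [0, [0, 0, 3], 0],
    [0, [0, 0, 6], 0],
    [0, [0, 0, 6], 0],
  ],
)

```text
t: 4.12
eef_pos: [0.5273, 0.1111, 0.1316]
tool_rot: [-0.0, 1.0, 0.014, 0.0]
contact_force: [-1.0, 0.5, 2.3]
gripper_width: 0.001
```

Contact starts at TCP z ≈ 0.132, so the tips sit about 17 mm higher than the reported TCP. I'll continue down 30 mm from there.

Request:
arm_command(
  series=[
    [0, [0, 0, 4], 0],
    [0, [0, 0, 8], 0],
    [0, [0, 0, 8], 0],
  ],
)

```text
t: 4.5
eef_pos: [0.5274, 0.1111, 0.1237]
tool_rot: [-0.0, 1.0, 0.014, 0.0]
contact_force: [-1.0, -0.1, 3.6]
gripper_width: -0.0
```

```bash
python3 g.py .5274 .111 .137
python3 - <<'E'
from h import *
a=read_camera('wrist'); b=read_camera('side')[160:280,230:375]
cv2.imwrite('pics/w4.png',a); cv2.imwrite('pics/s4.png',cv2.resize(b,None,fx=5,fy=5,interpolation=cv2.INTER_CUBIC))
E
```

```text
t 4.5 p [0.5274 0.1111 0.1237] F [-1.  -0.1  3.6] w -0.0 -> d [ -0.    0.1 -13.3] roll 0.001 q [-0.65  0.38  0.41  1.99 -0.21  0.81 -0.1 ]
```

View pics/s4.png

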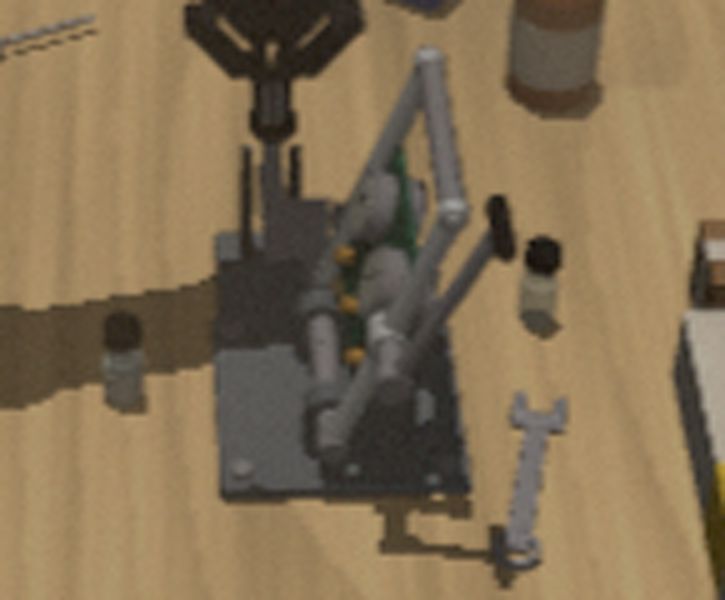

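View pics/w4.png

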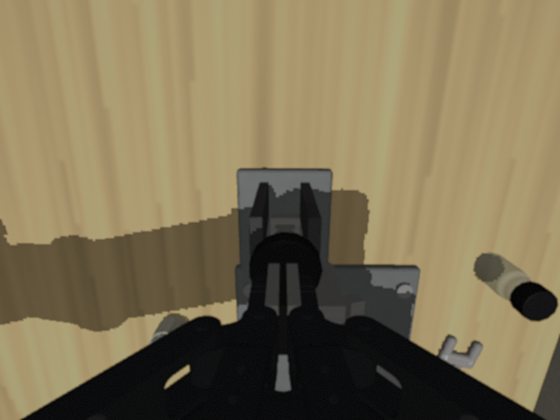

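The cap is moving down under the tips. Continuing.

Request:
arm_command(
  series=[
    [0, [0, 0, 4], 0],
    [0, [0, 0, 8], 0],
    [0, [0, 0, 12], 0],
    [0, [0, 0, 16], 0],
    [0, [0, 0, 16], 0],
  ],
)

```text
t: 5.22
eef_pos: [0.5275, 0.1111, 0.1078]
tool_rot: [-0.0, 1.0, 0.014, 0.0]
contact_force: [-1.6, -0.5, 5.6]
gripper_width: 0.002
```

Request:
arm_command(
  series=[
    [0, [0, 0, 3], 0],
    [0, [0, 0, 6], 0],
    [0, [0, 0, 6], 0],
  ],
)

```text
t: 5.6
eef_pos: [0.5275, 0.1112, 0.1024]
tool_rot: [-0.0, 1.0, 0.014, 0.0]
contact_force: [-3.1, -1.1, 10.5]
gripper_width: 0.001
```

```bash
python3 g.py .5274 .111 .137
python3 - <<'E'
from h import *
a=read_camera('wrist'); b=read_camera('side')[160:280,230:375]
cv2.imwrite('pics/w5.png',a); cv2.imwrite('pics/s5.png',cv2.resize(b,None,fx=5,fy=5,interpolation=cv2.INTER_CUBIC))
E
```

```text
t 5.6 p [0.5275 0.1112 0.1024] F [-3.1 -1.1 10.5] w 0.001 -> d [ -0.1   0.1 -34.6] roll 0.001 q [-0.64  0.41  0.4   2.   -0.23  0.77 -0.08]
```

View pics/s5.png

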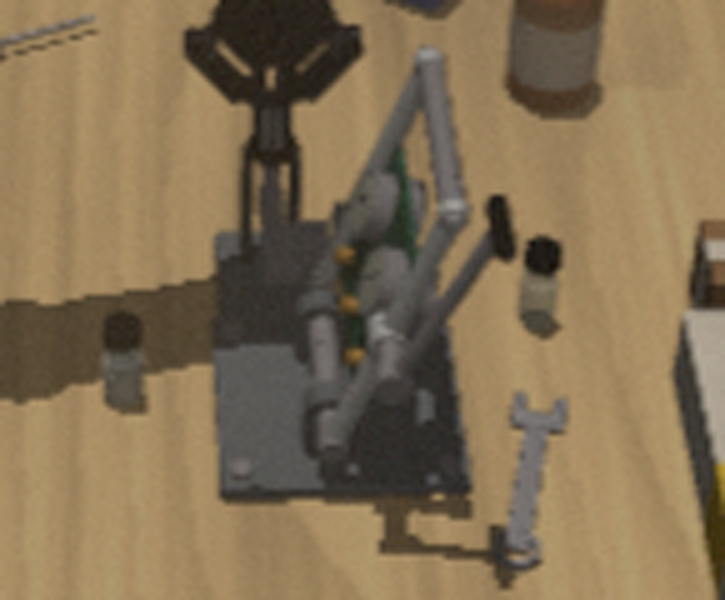

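The cap's top has moved about 39 zoomed px, or roughly 29 mm. I'll push slightly further to confirm a firm stop.

Request:
arm_command(
  series=[
    [0, [0, 0, 2], 0],
    [0, [0, 0, 4], 0],
    [0, [0, 0, 4], 0],
  ],
)

```text
t: 6.08
eef_pos: [0.528, 0.1113, 0.1019]
tool_rot: [-0.001, 1.0, 0.014, 0.0]
contact_force: [-15.0, -3.0, 48.1]
gripper_width: 0.002
```

Firm stop at z 0.102, so the plunger is fully down. I'll retreat and move behind the leg's foot.

Request:
arm_command(
  series=[
    [0, [0, 0, -30], 0],
    [0, [0, 0, -80], 0],
    [0, [0, 0, -130], 0],
    [0, [0, 0, -180], 0],
    [0, [0, 0, -215], 0],
    [0, [0, 0, -215], 0],
  ],
)

```text
t: 6.82
eef_pos: [0.5287, 0.1114, 0.3152]
tool_rot: [-0.001, 1.0, 0.014, 0.002]
contact_force: [-0.4, 0.2, -0.1]
gripper_width: -0.002
```

Run:
```python
from g import *
go(*shoe(.138,-.118,.325)); print(shoe(.138,-.118,.3))
b=read_camera('side')[160:280,230:375];cv2.imwrite('pics/s6.png',cv2.resize(b,None,fx=5,fy=5,interpolation=cv2.INTER_CUBIC))
```

```text
t 6.825 p [0.5287 0.1114 0.3152] F [-0.4  0.2 -0.1] w -0.002 -> d [166.6 267.8  -9.6] roll 0.001 q [-0.73  0.17  0.47  1.78 -0.08  1.21 -0.21]
(np.float64(0.7029494758284363), np.float64(-0.15149025189818816), 0.3)
```

View pics/s6.png

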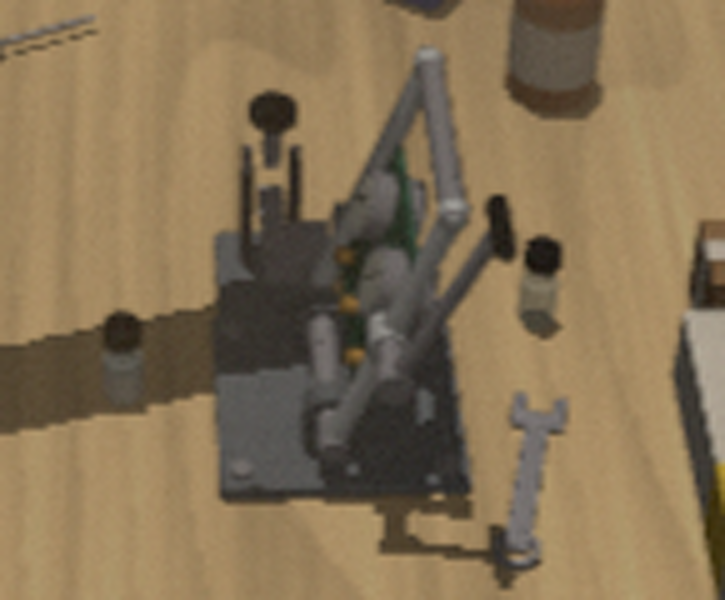

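The cap sprang back to (273,108) and the catch block stayed down, leaving a visible gap at (270,175). Moving over and behind the foot.

Request:
arm_command(
  series=[
    [0, [25, 45, -10], 0],
    [0, [55, 90, -10], 0],
    [0, [85, 135, -10], 0],
    [0, [115, 180, -10], 0],
    [0, [140, 225, -10], 0],
    [0, [167, 267, -10], 0],
    [0, [167, 267, -10], 0],
    [0, [167, 267, 20], 0],
  ],
)

```text
t: 7.88
eef_pos: [0.7026, -0.1518, 0.2923]
tool_rot: [0.0, 1.0, 0.014, 0.001]
contact_force: [0.2, -0.1, 0.1]
gripper_width: -0.002
```

Run:
```python
from g import *
go(*shoe(.138,-.118,.234))
b=read_camera('side')[100:280,230:400];cv2.imwrite('pics/s7.png',cv2.resize(b,None,fx=4,fy=3.3,interpolation=cv2.INTER_CUBIC))
```

```text
t 7.875 p [ 0.7026 -0.1518  0.2923] F [ 0.2 -0.1  0.1] w -0.002 -> d [ 0.3 -0.3 58.3] roll -0.0 q [-0.23  0.55  0.57  1.37 -0.29  1.31  0.38]
```

View pics/s7.png

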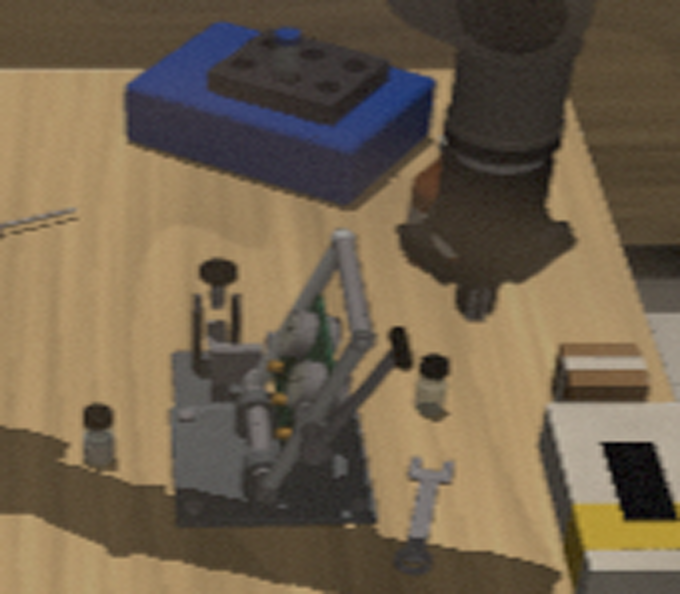

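Request:
arm_command(
  series=[
    [0, [0, 0, 20], 0],
    [0, [0, 0, 40], 0],
    [0, [0, 0, 58], 0],
    [0, [0, 0, 58], 0],
  ],
)

```text
t: 8.43
eef_pos: [0.701, -0.1504, 0.2326]
tool_rot: [-0.0, 1.0, 0.015, -0.002]
contact_force: [-0.1, -0.2, -0.1]
gripper_width: -0.005
```

Run:
```python
from g import *
go(*shoe(.115,-.118,.234))
b=read_camera('side')[100:280,230:400];cv2.imwrite('pics/s8.png',cv2.resize(b,None,fx=4,fy=3.3,interpolation=cv2.INTER_CUBIC))
b=read_camera('top')[60:240,200:370];cv2.imwrite('pics/t8.png',cv2.resize(b,None,fx=4,fy=3.3,interpolation=cv2.INTER_CUBIC))
S=camera_model('side');o,p,R=tool()
print((proj(S,[p+[0,0,.018],shoe(.0886,-.115,.2677)])-[230,100])*[4,3.3])
```

```text
t 8.425 p [ 0.701  -0.1504  0.2326] F [-0.1 -0.2 -0.1] w -0.005 -> d [-21.    1.2  -1.4] roll 0.001 q [-0.22  0.58  0.55  1.44 -0.31  1.2   0.39]
[[463.58324336 359.74185025]
 [399.92147154 346.87632526]]
```

View pics/s8.png

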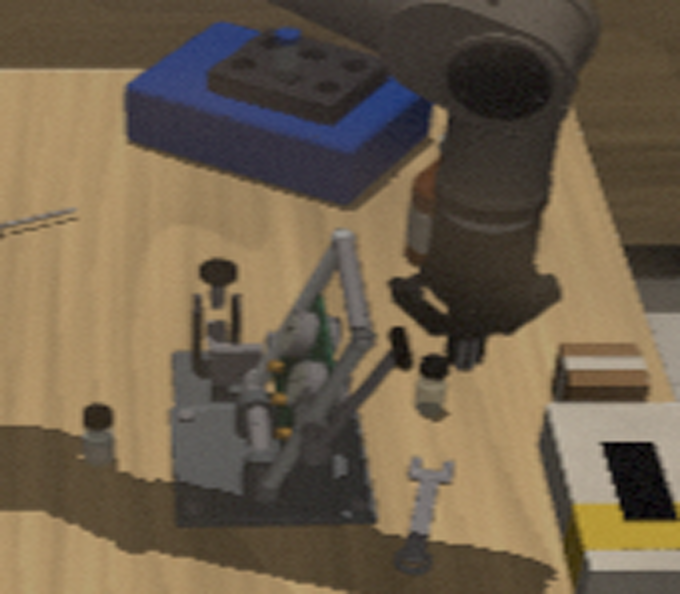

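View pics/t8.png

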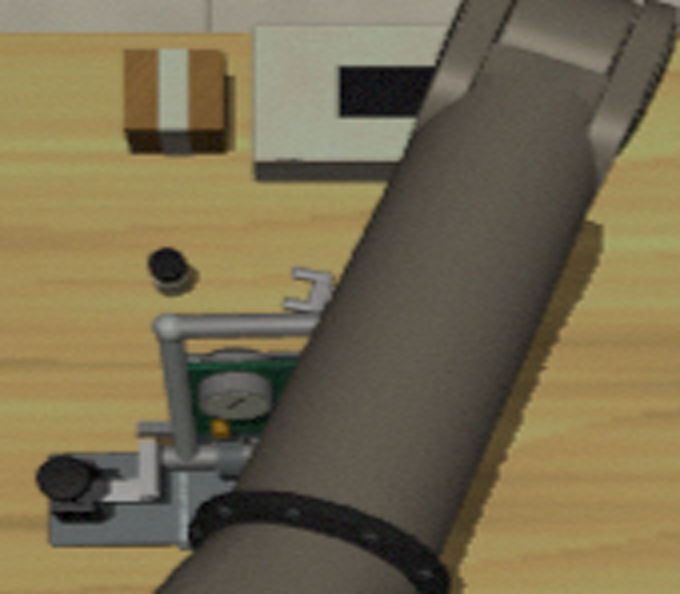

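The tip is at (465,362), where the corrected model predicts it (464,360). Now I'll push forward through the foot.

Request:
arm_command(
  series=[
    [0, [-12, 0, 0], 0],
    [0, [-24, 0, 0], 0],
    [0, [-36, 0, 0], 0],
    [0, [-48, 0, 0], 0],
    [0, [-60, 0, 0], 0],
    [0, [-70, 0, 0], 0],
    [0, [-78, 0, 0], 0],
    [0, [-78, 0, 0], 0],
  ],
)

```text
t: 9.52
eef_pos: [0.6234, -0.1533, 0.2346]
tool_rot: [-0.0, 1.0, 0.014, -0.0]
contact_force: [0.7, 0.2, 0.1]
gripper_width: -0.002
```

Run:
```python
from g import *
go(*shoe(.01,-.118,.234))
b=read_camera('side')[100:280,230:400];cv2.imwrite('pics/s9.png',cv2.resize(b,None,fx=4,fy=3.3,interpolation=cv2.INTER_CUBIC))
```

```text
t 9.525 p [ 0.6234 -0.1533  0.2346] F [0.7 0.2 0.1] w -0.002 -> d [-48.4   0.4   0.7] roll 0.001 q [-0.27  0.45  0.57  1.65 -0.26  1.13  0.4 ]
```

View pics/s9.png

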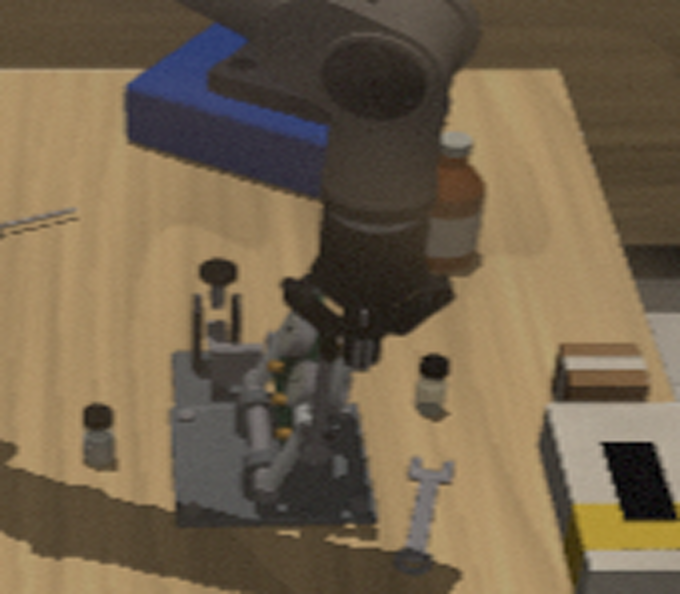

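The leg now stands nearly upright at (325,390), with its foot against the fingers. Continuing over centre.

Request:
arm_command(
  series=[
    [0, [-10, 0, 0], 0],
    [0, [-20, 0, 0], 0],
    [0, [-30, 0, 0], 0],
    [0, [-40, 0, 0], 0],
    [0, [-50, 0, 0], 0],
    [0, [-55, 0, 0], 0],
    [0, [-55, 0, 0], 0],
    [0, [-55, 0, 0], 0],
  ],
)

```text
t: 10.58
eef_pos: [0.5693, -0.1547, 0.2346]
tool_rot: [0.0, 1.0, 0.015, 0.0]
contact_force: [-0.6, 0.1, 0.6]
gripper_width: -0.0
```

Run:
```python
from g import *
go(*shoe(.066,0,.33))
b=read_camera('side')[100:280,230:400];cv2.imwrite('pics/s10.png',cv2.resize(b,None,fx=4,fy=3.3,interpolation=cv2.INTER_CUBIC))
```

```text
t 10.575 p [ 0.5693 -0.1547  0.2346] F [-0.6  0.1  0.6] w -0.0 -> d [  61.9 -117.4  -95.4] roll 0.001 q [-0.29  0.35  0.59  1.77 -0.22  1.08  0.4 ]
```

View pics/s10.png

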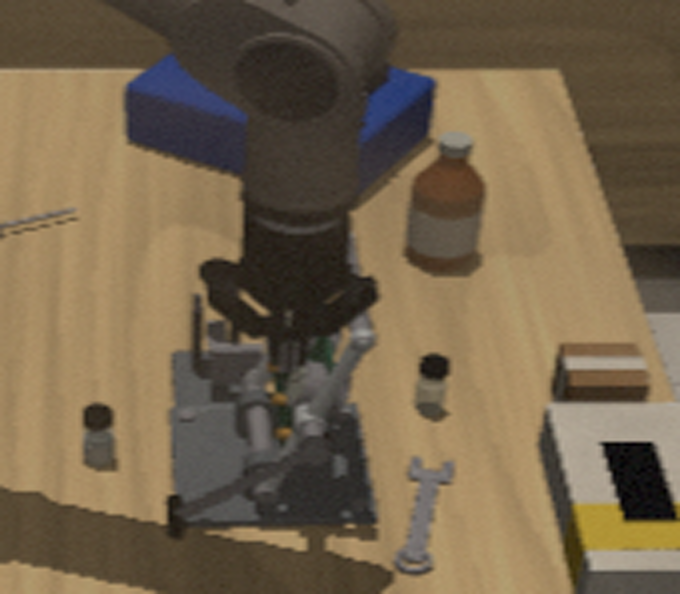

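The leg has gone over and its foot is in front at (175,515). I'll rise, move over the bar with the gripper open, and verify the leg angle.

Request:
arm_command(
  series=[
    [0, [0, 0, -30], 0],
    [0, [0, 0, -65], 0],
    [0, [0, 0, -95], 0],
    [85, [20, -40, -95], 0],
    [85, [40, -80, -95], 0],
    [85, [62, -117, -95], 0],
    [85, [62, -117, -95], 0],
    [85, [62, -117, -95], 0],
  ],
)

```text
t: 11.62
eef_pos: [0.6275, -0.0368, 0.3294]
tool_rot: [0.0, 1.0, 0.014, -0.0]
contact_force: [-1.4, -0.9, 0.1]
gripper_width: 0.994
```

Run:
```python
from g import *
go(*shoe(.066,0,.207))
S=camera_model('side')
def foot(l,f=.32):
    a=f+.1-l; return shoe(.1*np.sin(f)+.14*np.sin(a),-.115,.045+.1*np.cos(f)+.14*np.cos(a))
for l in (2.3,2.5,2.6,2.74): print(l,((proj(S,foot(l))-[220,100])*[4,3.3]).round(0))
print('bar',((proj(S,[shoe(.066,s,.2443) for s in(-.075,.075)])-[220,100])*[4,3.3]).round(0))
b=read_camera('side')[100:280,220:390];cv2.imwrite('pics/s11.png',cv2.resize(b,None,fx=4,fy=3.3,interpolation=cv2.INTER_CUBIC))
cv2.imwrite('pics/w11.png',read_camera('wrist'))
W=camera_model('wrist'); print('bar wrist',proj(W,[shoe(.066,s,.2443) for s in(-.075,0,.075)]).round(0))
```

```text
t 11.625 p [ 0.6275 -0.0368  0.3294] F [-1.4 -0.9  0.1] w 0.994 -> d [  0.3  -1.4 122.4] roll 0.001 q [-0.46  0.35  0.56  1.55 -0.19  1.3   0.16]
2.3 [[183. 485.]]
2.5 [[197. 503.]]
2.6 [[206. 511.]]
2.74 [[221. 521.]]
bar [[401. 338.]
 [381. 238.]]
bar wrist [[283. 295.]
 [282. 210.]
 [282. 107.]]
```

View pics/s11.png

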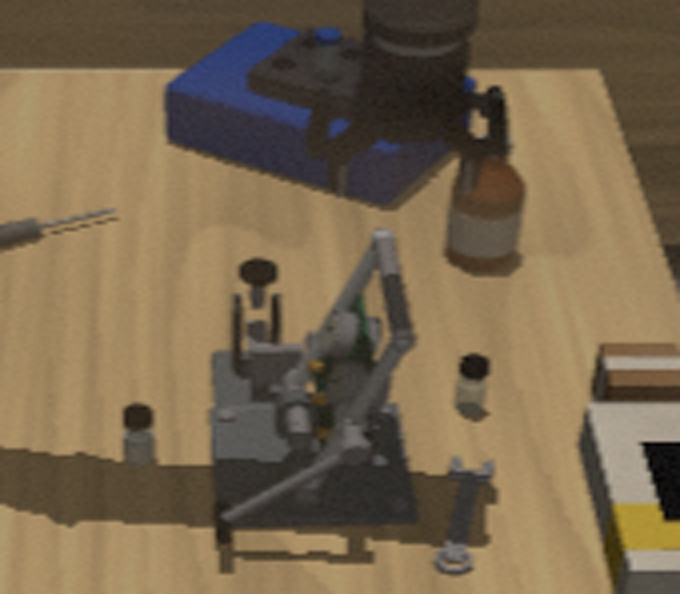

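View pics/w11.png

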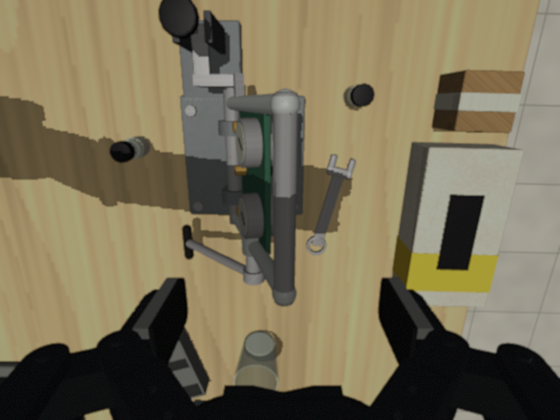

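The foot at (222,527) matches the 2.74 prediction of (221,521). In the wrist view the bar at (285,200) is centred under the jaws. Descending.

Request:
arm_command(
  series=[
    [85, [0, -1, 30], 0],
    [85, [0, -1, 60], 0],
    [85, [0, -1, 90], 0],
    [85, [0, -1, 110], 0],
    [85, [0, -1, 122], 0],
    [85, [0, -1, 122], 0],
  ],
)

```text
t: 12.48
eef_pos: [0.6271, -0.0357, 0.2073]
tool_rot: [0.0, 1.0, 0.014, -0.0]
contact_force: [0.2, -0.0, -0.1]
gripper_width: 0.992
```

Run:
```python
from g import *
go(*shoe(.066,0,.207))
b=read_camera('side')[100:280,220:390];cv2.imwrite('pics/s12.png',cv2.resize(b,None,fx=4,fy=3.3,interpolation=cv2.INTER_CUBIC))
cv2.imwrite('pics/w12.png',read_camera('wrist'))
```

```text
t 12.475 p [ 0.6271 -0.0357  0.2073] F [ 0.2 -0.  -0.1] w 0.992 -> d [ 0.6 -0.2  0.3] roll -0.0 q [-0.43  0.44  0.53  1.71 -0.25  1.06  0.21]
```

View pics/s12.png

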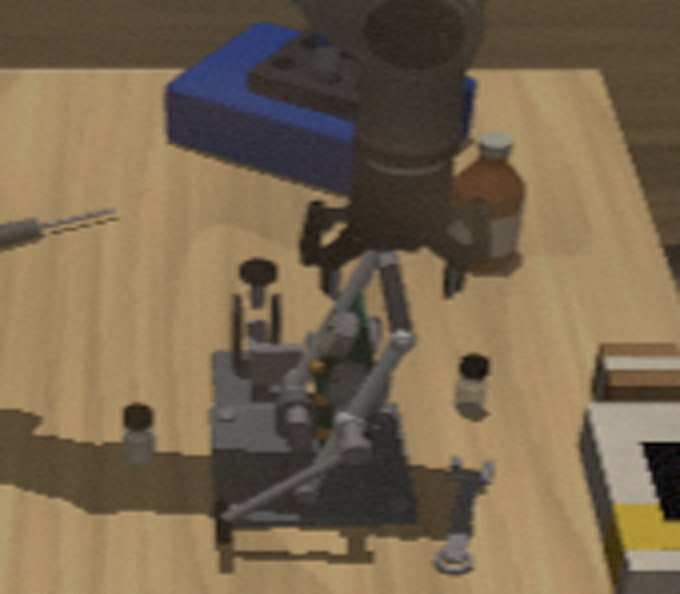

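View pics/w12.png

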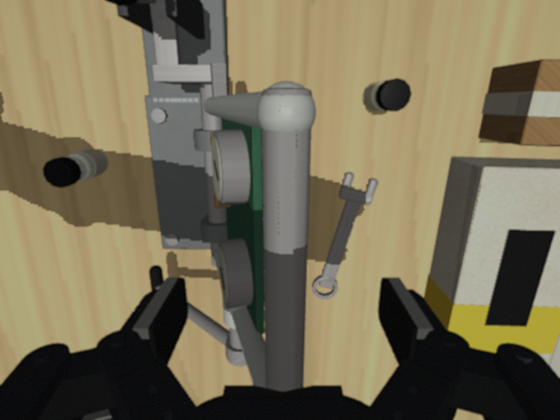

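The bar lies centred between the open jaws, with the tips at its sides at (330,292) and (450,295). Closing.

Request:
arm_command(
  series=[
    [60, [0, 0, 0], 0],
    [30, [0, 0, 0], 0],
    [5, [0, 0, 0], 0],
    [5, [0, 0, 0], 0],
    [5, [0, 0, 0], 0],
    [5, [0, 0, 0], 0],
  ],
  squeeze=40,
)

```text
t: 13.32
eef_pos: [0.6281, -0.035, 0.2078]
tool_rot: [0.0, 1.0, 0.015, 0.001]
contact_force: [3.1, -0.0, 0.3]
gripper_width: 0.195
```

Run:
```python
from g import *
go(*shoe(0,0,.207+.0107))
b=read_camera('side')[100:280,220:390];cv2.imwrite('pics/s13.png',cv2.resize(b,None,fx=4,fy=3.3,interpolation=cv2.INTER_CUBIC))
cv2.imwrite('pics/w13.png',read_camera('wrist'))
```

```text
t 13.325 p [ 0.6281 -0.035   0.2078] F [ 3.1 -0.   0.3] w 0.195 -> d [-66.5   0.5 -10. ] roll 0.001 q [-0.43  0.44  0.53  1.71 -0.25  1.06  0.21]
```

View pics/s13.png

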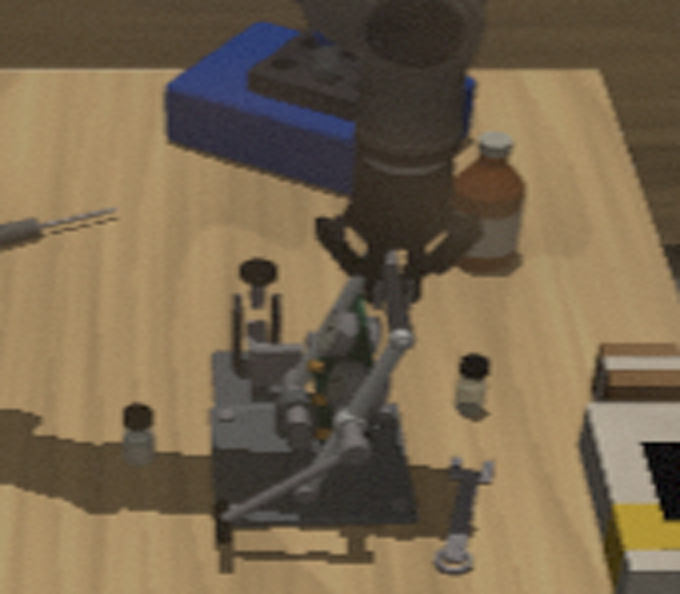

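View pics/w13.png

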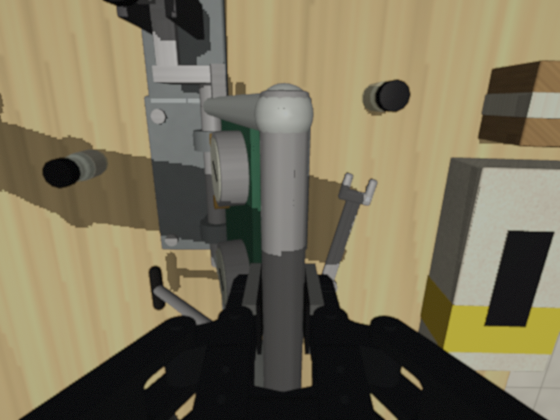

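The grip is good: the opening is about 17 mm on the 18 mm bar. Now I'll swing the bar along its arc to upright.

Request:
arm_command(
  series=[
    [5, [-8, 0, -2.5], 0],
    [5, [-16, 0, -4.7], 0],
    [5, [-24, 0, -6.5], 0],
    [5, [-33, 0, -8], 0],
    [5, [-41, 0, -9.2], 0],
    [5, [-49, 0, -10], 0],
    [5, [-58, 0, -10.5], 0],
    [5, [-66, 0, -10.7], 0],
  ],
)

```text
t: 14.42
eef_pos: [0.561, -0.0366, 0.2184]
tool_rot: [-0.0, 1.0, 0.015, -0.0]
contact_force: [1.6, 3.1, 3.7]
gripper_width: 0.194
```

Request:
arm_command(
  series=[
    [5, [0, 0, 0], 0],
    [5, [0, 0, 0], 0],
    [5, [0, 0, 0], 0],
  ],
)

```text
t: 14.8
eef_pos: [0.562, -0.0366, 0.2184]
tool_rot: [-0.0, 1.0, 0.015, 0.0]
contact_force: [1.5, 3.1, 4.6]
gripper_width: 0.196
```

Run:
```python
from g import *
go(*shoe(0,0,.207+.0107))
S=camera_model('side')
def foot(l,f):
    a=f+.1-l; return shoe(.1*np.sin(f)+.14*np.sin(a),-.115,.045+.1*np.cos(f)+.14*np.cos(a))
for f in (-.08,0,.08): print(f,((proj(S,[foot(2.74,f)]+[shoe(.21*np.sin(f),s,.045+.21*np.cos(f)) for s in(-.075,.075)])-[220,100])*[4,3.3]).round(0))
b=read_camera('side')[100:280,220:390];cv2.imwrite('pics/s14.png',cv2.resize(b,None,fx=4,fy=3.3,interpolation=cv2.INTER_CUBIC))
cv2.imwrite('pics/w14.png',read_camera('wrist'))
W=camera_model('wrist')
print('hub z, tube lower',proj(W,[shoe(0,.075,.045)]),proj(W,[shoe(.21*np.sin(f),.075,.045+.21*np.cos(f)) for f in(-.05,0,.05)]))
```

```text
t 14.8 p [ 0.562  -0.0366  0.2184] F [1.5 3.1 4.6] w 0.196 -> d [-0.3  0.8  0.7] roll 0.001 q [-0.48  0.31  0.55  1.85 -0.19  1.03  0.17]
-0.08 [[228. 540.]
 [293. 331.]
 [280. 231.]]
0 [[226. 536.]
 [316. 331.]
 [301. 231.]]
0.08 [[224. 533.]
 [338. 331.]
 [321. 231.]]
hub z, tube lower [[281.69989115 109.20436272]] [[251.20839132 121.11026137]
 [280.66721211 121.20028392]
 [310.12697881 121.21039796]]
```

View pics/s14.png

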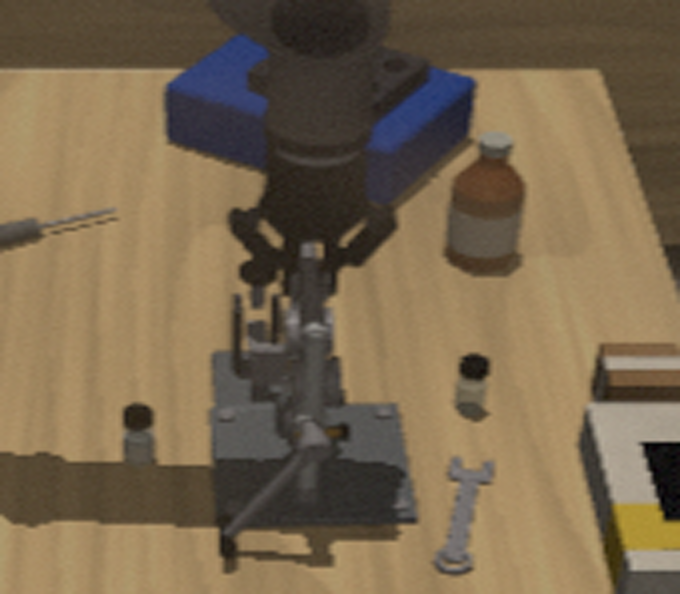

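View pics/w14.png

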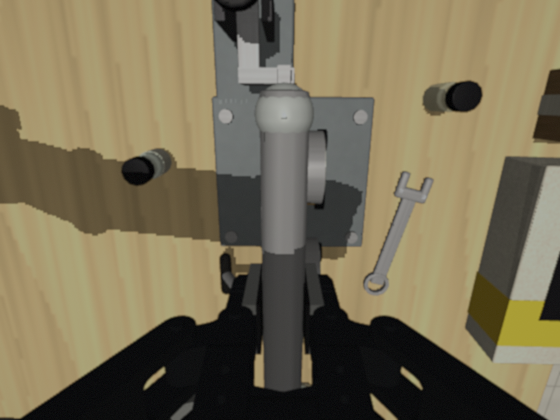

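The bar end at (315,331) matches the upright prediction of (316,331). The foot at (228,540) matches fully down (226,536), and the state is still. Handing in.

```bash
python3 -c "
from station import bot,status
o=status.get_obs();print(o['t'],o['joint_vel'].round(3),o['gripper_width']);print(bot.hand_in())"
```

```text
14.9 [ 0.001 -0.001  0.001  0.002  0.001  0.001 -0.001] 0.19844265249386459
the job is handed in; nothing more can be done
None
```

I finished the task and handed it in at 14.9 s with the gripper still holding the top bar. `hand_in` gives no verdict, so what follows rests on my own checks.

- **Plunger:** I pushed it with the shut fingers to a hard stop, 30 mm below first contact. It sprang back when released and the catch stayed down, which showed in the side view.
- **Leg:** I pushed it forward over its centre from behind. With the frame still leaning back, the foot in the side picture agreed with the 2.74 rad (fully down) prediction. It agreed again once the frame was upright.
- **Frame:** I gripped the bar at 40 N; the opening read about 17 mm on the 18 mm bar. I swung it upright along its arc. The side view puts the tilt at about 0, and the wrist view at about +0.006 rad. The arm was at rest at hand-in.
- **Bystanders:** I moved none of the other objects that I could see in the pictures.

**Checks that disagreed:**
- **Fingertip height:** contact and the pictures put the tips about 18 mm above the reported TCP height, not 17 mm below it. I used the measured offset for the rest of the task.
- **Plunger force:** the reading was lower than stated over most of the stroke (about 2–6 N against 6–11 N). It reached 48 N along the push axis at the stop, so I pressed harder there than needed.

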